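# Lift a cleaned bush out of its case with tongs

## Task

First slide the clear cover of the blue parts case all the way open, off the brass bush. Then take the green scissor tongs from their red holder, close them on the bush and lift it out, keeping the gripper itself off the cleaned bush, and finish while still holding it in the tongs, at least 5 cm above the rim of the case and still. Leave the other things where they are and the cover open.

Things in the scene. Friction and masses are not known exactly. Their poses are not given: they have to be found in the camera images.
- case: Fixed blue parts case, 122 x 295 x 55 mm (x, y, z of its frame), origin at the centre of its underside. Open on top, walls, floor and middle wall 5 mm thick. The middle wall (at y = 0) makes two compartments, each 112 mm (x) by 140 mm (y) inside, centred at y = +72.5 mm and y = -72.5 mm, floor at z = 5 mm. The brass bush is in the +y one.
- cover (a joint): Travel of the clear cover (orange edges) along the case's -y direction, m: 0 = wholly over the +y compartment (bush shut in), 0.146 = stop, fully open, wholly over the -y compartment. It starts between 0 and 0.025, stays where it is left and takes 2 to 4 N to slide. The plate is 118 x 147 x 5 mm, its top 62 mm above the table.
- cover_fin (a point): Grip point on the orange fin that stands on the middle of the cover, 88 mm above the table. The fin is 12 mm thick along the sliding direction (case y), 50 mm long (case x), 38 mm tall from the plate's top to 100 mm above the table. Axes as the case's; it moves with the cover. At cover = 0 it lies at y = +73 mm in the case's frame.
- holder: Fixed red holder for the tongs, an upright open-topped box 36 x 98 x 92.5 mm (x, y, z), walls and floor 6 mm; the pivot pin of the tongs rests on its long walls; origin at the centre of its underside. It may stand to the left or to the right of the case.
- tongs: Spring-open scissor tongs, 0.12 kg, green grips and tip pads, 151 mm tall, hung tips down in the holder by their 42 mm long pivot pin; lift them 80 mm straight up to free them. Origin midway between the open tips at their underside (starts 16 mm above the table), z up to the grips, y the line along which grips and tips close; pin along x at z = 80.5 mm. Pressing the grips together closes the tips.
- tongs_grip (a point): Point midway between the grips at the height to hold them, 128 mm above the tongs' origin; same axes. The flat grips are 20 mm wide (x), from z = 108 to 151 mm of the tongs, 57 mm over their outsides here when open (65 mm at the top). A light press carries the tongs with tips open: each grip begins to move at 5 N and needs 10 N at a joint value of 0.19.
- tongs_tips (a point): Point midway between the tip pads, 8 mm above the tongs' origin; same axes. The pads, 20 mm wide (x) and 22 mm tall, have 60 mm between them when open. Over the outsides the open jaws measure 80 mm (y). As they close the tips sink up to 5 mm.
- jaw_left (a joint): How far each half of the tongs is closed, rad (both halves move alike): 0 = open (grips 57 mm over their outsides), 0.10 = tips 45 mm apart (grips 47 mm), 0.19 = pads 32 mm apart and parallel, as when holding the bush (grips 38 mm), 0.36 = shut.
- bush: The brass bush to lift: upright cylinder 32 mm across and 36 mm tall with a foot flange 38 mm across and 5 mm thick and a dark bore, about 0.12 kg. Origin at the centre of its underside, which starts 5 mm above the table on the floor of the +y compartment, within about 12 mm of its middle in y and 25 mm in x.
- spare: Bystander: dark steel bush of the same size in the -y compartment, origin at the centre of its underside.
- tin: Bystander: grey jar with a yellow cap, 64 mm across, 85 mm tall, standing on the side of the case away from the holder; origin under its centre.
- tape: Bystander: brown roll of tape lying flat, 100 mm across, 30 mm tall, beside the far end of the case; origin under its centre.
- elbow: Bystander: orange pipe elbow with 50 mm legs, 40 mm tall, beside the far end of the case; origin under its corner.

How it is judged:
By the outcome, as a careful person would: the job done as asked, in the order asked, and still so for the second after the job is handed in, while the arm keeps its last pose, push and grip.
It also fails if it takes over 58 s, if anything falls off the work surface, if the arm or the gripper's body presses on something with over 40 N, if the wrist force passes 120 N, or if a joint passes its speed limit or range.

## Robot

A 6-joint arm with a two-finger parallel gripper is mounted at the origin on the work surface. World frame = base frame: x ahead of the robot, y to its left, z up, the work surface at z = 0. Lengths are in m, angles in rad, forces in N, time in s.
With the tool pointing down it reaches from about 0.275 to 0.875 m from the base axis. Payload 12.5 kg.
Tool frame: the origin (TCP) lies midway between the tips of the shut fingers; the grasp point (between the pads) lies 19 mm behind it (pinch_z is the distance from the TCP to the grasp point, in m); z points along the fingers, y is the line along which they close (so a half turn about z gives the same grasp; the last joint's range is limited). The gripper opens to 85 mm and grips with 20 to 120 N. Pads are 22 mm wide; open, the fingers measure 114 mm over their backs; the gripper's body (76 mm by 85 mm) begins 54 mm behind the grasp point. The pads swing forward as they close: fully open they stand 13 mm farther back than shut.
Start: joints at [1.192, 0.351, 1.652, -0, 1.139, -0.085], TCP at [0.159, 0.526, 0.231] pointing down, gripper open.
Joint ranges: [-2.75, 2.75], [-0.79, 2.1], [0.01, 2.65], [-1.57, 4.71], [0.07, 3.14], [-2.87, 2.87]. Speed limits (rad/s): [2.22, 2.22, 2.79, 3.14, 3.14, 3.14].

## Interface

Orientations are given as a unit quaternion [x, y, z, w].
In Python, from rig import observe, camera, sign_off, pinch_z gives the robot as it stands.
- The arm moves only by the tool jog_arm, never from a script. Its argument "rows" is a list of rows, each a list of 7 numbers: the shift along the tool's x, y, z in m, then the turn, a rotation vector about the tool's x, y, z in degrees, then the finger opening in m, from 0 to 0.0854. A call has 1 to 10 rows; each row is the pose to reach, as a shift and turn from the pose commanded when the call began, along the tool's axes at that moment; what a row does not reach only later rows make up. A row lasts 1/8 s, in which the tool goes at most 62.5 mm and 10.7 degrees, less where a joint would pass 70% of its speed; a pose out of reach is approached as far as the arm can. A call with a gripper value outside its range is refused whole. The fingers move at their own pace and stop on an object; "grip_force" is the grip in N (left out, the last holds). Time passes only in rows, so rows that repeat a pose let the fingers close. It gives the time, the measured TCP pose, the force, the opening and the grip force at its end, in the units of the state.
- observe(): the state, without advancing time (a new reading comes with each control period).
- camera(name): name is "side" or "top"; returns a dict with "color" (400x640x3 uint8, blue, green, red), "z_map" (400x640 float32, m along the optical axis (not along the pixel's ray), 0 where there is no reading), "vertical_fov" (degrees; the focal length in pixels is half the picture's height over the tangent of half this angle, whatever the lens; pixels are square), "cx", "cy" (the principal point, pixels), "k1" (the pictures are not rectified: a ray, as slopes to the right and down, at radius r is drawn at 1 + k1 r^2 times it, then the intrinsics apply), "cam_to_world" (4x4, takes a point from camera to world coordinates). Camera axes: x right, y up, looking along -z (the intrinsics and any distortion apply to the point x, -y, -z); pixel columns grow to the right and rows downward; lengths in m; the calibration is good to about 2 mm. A picture is of the moment at which its call begins.
- sign_off(): hands the job in; it is judged then, once.
The state is a dict: "time_s": time; "qpos": joint angles; "qd": joint speeds; "joint_efforts": joint torques, N m; "position": TCP position; "tcp_rot": TCP orientation; "wrist_force": force on the tool from outside, world axes, zero at the start; "wrist_torque": the same for the moment, N m; "width": finger opening in m; "grip_force": force on a finger pad.
Only numpy, scipy, OpenCV 4.12 (cv2) and the standard library are available. Lean on these libraries where they do the work, as an engineer would, in place of code of your own. Each camera call takes 0.05 s, during which the arm holds its last target. There are 200 camera calls.

## Working session

There is one attempt and no reset: what is moved stays moved. The work goes in short steps, Python scripts to look and compute and a tool call to move; the robot and the scene stay as the last step left them, time stands still between calls to the robot, and variables do not carry over. Pictures are saved under pics/ and viewed, at most 10 in all, crops included, and the job is handed in when it is done.

Besides the shell and the picture viewer there is one more tool, called after "Emit:" as name(argument=value, ...), one argument or row to a line, values as JSON. jog_arm: Moves the arm, as the interface text tells. Its arguments: {"type":"object","properties":{"rows":{"type":"array"},"grip_force":{"type":"number"}},"required":["rows"]}

```bash
mkdir -p pics; cat > h.py <<'E'
import numpy as np, cv2
from rig import observe, camera, sign_off, pinch_z
from scipy.spatial.transform import Rotation as R
def shot(n,f=None):
    c=camera(n)
    if f: cv2.imwrite('pics/'+f,c['color'])
    return c
def points(c):
    "world xyz per pixel (h,w,3), nan where no depth"
    h,w=c['z_map'].shape; f=h/2/np.tan(np.radians(c['vertical_fov'])/2)
    K=np.array([[f,0,c['cx']],[0,f,c['cy']],[0,0,1]])
    g=np.stack(np.meshgrid(np.arange(w),np.arange(h)),-1).reshape(-1,1,2).astype(np.float64)
    u=cv2.undistortPoints(g,K,np.array([c['k1'],0,0,0,0.])).reshape(h,w,2)
    z=np.where(c['z_map']>0,c['z_map'],np.nan)
    p=np.stack([u[...,0]*z,-u[...,1]*z,-z,np.ones_like(z)],-1)
    return (p@np.array(c['cam_to_world']).T)[...,:3]
def hsv(c): return cv2.cvtColor(c['color'],cv2.COLOR_BGR2HSV)
E
python3 - <<'E'
from h import *
for n in('top','side'):
    c=shot(n,n+'0.png'); print(n,c['vertical_fov'],c['cx'],c['cy'],c['k1'],np.round(c['cam_to_world'],3).tolist())
print(pinch_z, observe())
E
```

```text
top 44.500265308627874 324.0896936993083 193.85942519279672 -0.05786609747835809 [[-0.01, 0.988, -0.153, 0.389], [-1.0, -0.012, -0.014, -0.007], [-0.015, 0.153, 0.988, 1.25], [0.0, 0.0, 0.0, 1.0]]
side 42.28223111340699 326.778069027885 202.39181598651066 0.0019796399167097815 [[0.988, 0.066, -0.138, 0.402], [-0.152, 0.499, -0.853, -0.995], [0.013, 0.864, 0.504, 0.691], [0.0, 0.0, 0.0, 1.0]]
0.0187 {'time_s': 0.1, 'qpos': array([ 1.19240370e+00,  3.51156141e-01,  1.65235769e+00, -1.39041832e-05,
        1.13909792e+00, -8.46605310e-02]), 'qd': array([ 0.00085047, -0.00162806, -0.00382195,  0.00087017, -0.00033884,
        0.00059493]), 'joint_efforts': array([ 8.26652431e-04, -5.06836438e+01, -2.91872638e+01, -4.19338676e-05,
        2.56701132e-03, -5.33364107e-05]), 'position': array([0.15914039, 0.52616417, 0.23082753]), 'tcp_rot': array([ 1.46335744e-01,  9.89234851e-01, -4.97398248e-04, -1.10777872e-04]), 'wrist_force': array([-0.35957647,  0.3358435 , -0.51558763]), 'wrist_torque': array([ 0.02324464, -0.0201885 , -0.0499464 ]), 'grip_force': 0.0, 'width': 0.08569403237539679}
```

View pics/top0.png

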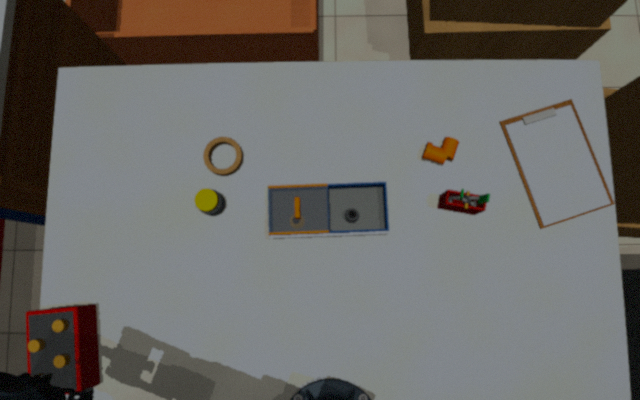

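View pics/side0.png

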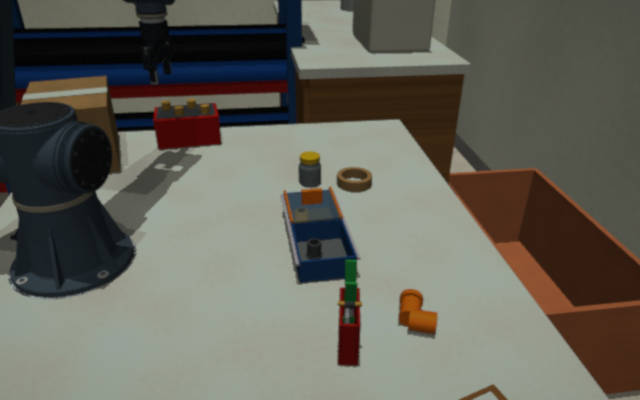

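The top view shows the case at (328,208), with the fin at (297,208) and the cover over the left (+y) half. The spare is at (351,215), and the holder with the tongs is at (463,202), near the elbow (440,150). The side view shows the tongs at (350,290) and the bush under the cover at (301,214).

```bash
cat >> h.py <<'E'
def mask(c,lo,hi): return cv2.inRange(hsv(c),np.array(lo),np.array(hi))>0
def box(P):
    r=cv2.minAreaRect((P[:,:2]*1000).astype(np.float32)); return np.round(r[0],1),np.round(r[1],1),round(r[2],1)
E
python3 - <<'E'
from h import *
for n in('top','side'):
    c=shot(n); P=points(c); v=(P[...,0]>.2)&(P[...,0]<.75)&(abs(P[...,1])<.45)
    M=lambda lo,hi,z0,z1:P[mask(c,lo,hi)&v&(P[...,2]>z0)&(P[...,2]<z1)]
    for name,q in dict(fin=M((5,120,80),(22,255,255),.075,.11),edge=M((5,100,60),(22,255,255),.05,.07),blue=M((105,100,30),(125,255,255),.045,.062),
        redrim=M((172,120,50),(180,255,255),.08,.1),redrim0=M((0,120,50),(4,255,255),.08,.1),green=M((45,80,30),(85,255,255),.1,.2),pin=P[v&(P[...,1]<-.15)&(P[...,2]>.085)]).items():
        if len(q)>3: print(n,name,len(q),box(q),np.round(q.mean(0),4),'zmax',np.round(np.percentile(q[:,2],[2,98]),3))
E
cd pics; python3 -c "
import cv2
t=cv2.imread('top0.png');s=cv2.imread('side0.png')
a=cv2.resize(t[160:250,250:510],(780,270),interpolation=2);b=cv2.resize(s[180:375,270:450],(300,325),interpolation=2)
import numpy as np
o=np.zeros((600,780,3),'uint8');o[:270]=a;o[272:597,:300]=b
cv2.imwrite('crop.png',o)"
```

```text
top fin 141 (array([ 540.5, -131.9]), array([ 47.8, 421.3]), 1.0) [ 0.5398 -0.0352  0.0985] zmax [0.088 0.104]
top edge 360 (array([570.2, -59.6]), array([145.9, 441.2]), 13.9) [0.5337 0.0722 0.0625] zmax [0.053 0.068]
top blue 210 (array([541.6, -70.9]), array([119.2, 146.4]), 1.6) [ 0.5479 -0.0873  0.0537] zmax [0.046 0.061]
top redrim 30 (array([ 549.3, -328.7]), array([94.8, 33.8]), 78.6) [ 0.5488 -0.3159  0.0898] zmax [0.083 0.096]
top redrim0 152 (array([ 549.4, -329.6]), array([97.2, 33.3]), 78.8) [ 0.5453 -0.3211  0.0902] zmax [0.081 0.096]
top green 101 (array([ 550.1, -329.9]), array([62.8, 17.6]), 78.6) [ 0.5472 -0.3396  0.1523] zmax [0.125 0.169]
top pin 490 (array([ 550.8, -330.7]), array([99.4, 39.7]), 80.5) [ 0.5494 -0.3302  0.1108] zmax [0.086 0.167]
side fin 287 (array([ 543.8, -129.9]), array([ 47.1, 421. ]), 2.2) [ 0.5404 -0.0263  0.091 ] zmax [0.076 0.101]
side edge 256 (array([ 542.2, -113. ]), array([126.4, 526.3]), 1.2) [0.5359 0.0532 0.0632] zmax [0.058 0.069]
side blue 621 (array([540.6, -71.5]), array([119. , 156.7]), 1.9) [ 0.5438 -0.0769  0.0514] zmax [0.045 0.056]
side redrim0 289 (array([ 549.9, -334.9]), array([97.7, 33.3]), 78.9) [ 0.5459 -0.3554  0.089 ] zmax [0.08  0.093]
side green 460 (array([ 550.7, -332.6]), array([65.8, 19.5]), 79.5) [ 0.5501 -0.3322  0.1472] zmax [0.124 0.167]
side pin 994 (array([ 549.6, -333.2]), array([101. ,  41.6]), 74.9) [ 0.5489 -0.3373  0.1202] zmax [0.086 0.166]
```

View pics/crop.png

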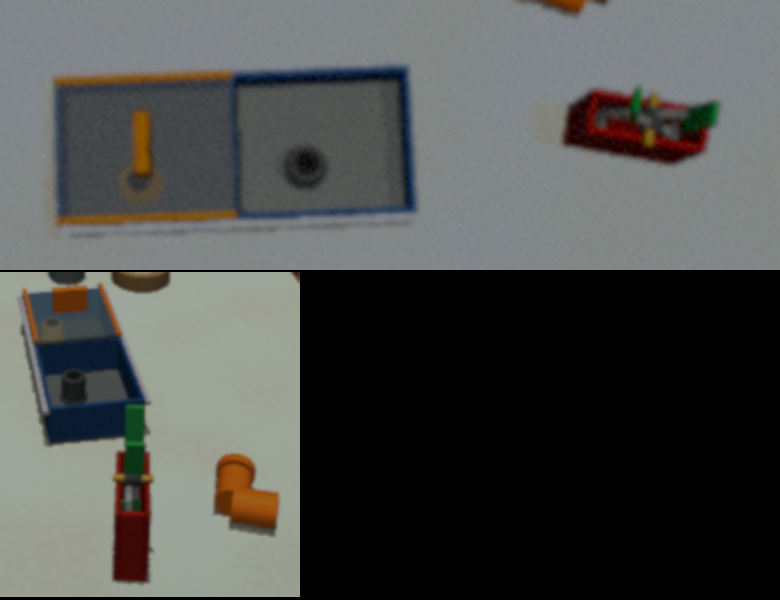

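The crops confirm the layout: the bush sits under the fin's lower end at crop (140,183), and the holder's long axis runs roughly along y, turned a little clockwise.

```bash
python3 - <<'E'
from h import *
for n in('top','side'):
    c=shot(n); P=points(c); v=(P[...,0]>.4)&(P[...,0]<.65)&(P[...,1]<.2)&(P[...,1]>-.2)
    o=mask(c,(5,100,60),(22,255,255))&v; z=P[...,2]
    b=mask(c,(105,100,30),(125,255,255))&v
    for name,m in dict(fin=o&(z>.075)&(z<.11)&(P[...,1]>0),fintop=o&(z>.094)&(z<.106),edge=o&(z>.05)&(z<.07),case=(o|b)&(z>.045)&(z<.07)).items():
        q=P[m]; print(n,name,len(q),box(q),np.round(q.mean(0),4), np.round(np.percentile(q,[1,99],axis=0),3).tolist())
    w=(P[...,1]<-.25)&(P[...,1]>-.42)&(abs(P[...,0]-.55)<.1)
    g=P[mask(c,(45,80,30),(85,255,255))&w&(z>.11)]
    d=np.array([np.cos(np.radians(78.8)),np.sin(np.radians(78.8))]); t=(g[:,:2]-[.55,-.33])@d
    for s in(t<0,t>0): print('grip',g[s].mean(0).round(4),np.percentile(t[s],[2,98]).round(4),np.percentile(g[s][:,2],[2,98]).round(3))
E
```

```text
top fin 112 (array([537. ,  72.9]), array([48.4, 11.8]), 1.5) [0.536  0.0728 0.098 ] [[0.513, 0.067, 0.081], [0.561, 0.078, 0.104]]
top fintop 102 (array([537. ,  73.3]), array([48.5, 11.8]), 2.7) [0.5366 0.0733 0.0991] [[0.513, 0.068, 0.094], [0.561, 0.078, 0.104]]
top edge 353 (array([537.4,  74.3]), array([120.8, 144.3]), 1.5) [0.5335 0.0744 0.0627] [[0.476, 0.003, 0.053], [0.598, 0.144, 0.069]]
top case 583 (array([539.3,   1.1]), array([120.8, 290.7]), 1.5) [0.539  0.0137 0.0592] [[0.476, -0.144, 0.046], [0.601, 0.143, 0.068]]
grip [ 0.5444 -0.3547  0.1483] [-0.031  -0.0204] [0.125 0.167]
grip [ 0.5536 -0.3017  0.1617] [0.0234 0.0316] [0.142 0.169]
side fin 221 (array([536.6,  71.1]), array([47.6, 16.4]), 2.6) [0.5367 0.069  0.0893] [[0.514, 0.064, 0.075], [0.56, 0.078, 0.101]]
side fintop 81 (array([537.,  72.]), array([16.3, 46.6]), 89.8) [0.5369 0.0706 0.0979] [[0.514, 0.064, 0.094], [0.56, 0.079, 0.101]]
side edge 250 (array([538.9,  73.1]), array([127.2, 152.3]), 1.6) [0.5368 0.0662 0.0631] [[0.475, -0.002, 0.051], [0.601, 0.146, 0.07]]
side case 875 (array([541.5,  -0.6]), array([127.8, 299.5]), 2.0) [ 0.5417 -0.0359  0.0548] [[0.476, -0.149, 0.045], [0.601, 0.139, 0.069]]
grip [ 0.545  -0.3595  0.1461] [-0.035  -0.0244] [0.122 0.168]
grip [ 0.5547 -0.308   0.1484] [0.0181 0.0276] [0.128 0.167]
```

```bash
cat >> h.py <<'E'
def go(p,yaw,s=None):
    "shift (tool axes, m) and turn (deg) from the present pose to TCP p, tool down, tool y at yaw deg (mod 180)"
    s=s or observe(); R0=R.from_quat(s['tcp_rot']); best=None
    for k in(0,180):
        a=np.radians(yaw+k); y=np.array([np.cos(a),np.sin(a),0]); z=np.array([0,0,-1.]); x=np.cross(y,z)
        rv=(R0.inv()*R.from_matrix(np.stack([x,y,z],1))).as_rotvec(degrees=True)
        if best is None or np.linalg.norm(rv)<np.linalg.norm(best): best=rv
    return np.round(R0.inv().apply(np.array(p)-s['position']),4).tolist(),np.round(best,2).tolist()
E
python3 -c "
from h import *
print(go([.537,.0725,.231],91.5),go([.537,.0725,.15],91.5),go([.537,.0725,.071],91.5))"
```

```text
([-0.493, -0.325, 0.0002], [-0.02, -0.0, -18.34]) ([-0.493, -0.3249, 0.0812], [-0.02, -0.0, -18.34]) ([-0.493, -0.3249, 0.1602], [-0.02, -0.0, -18.34])
```

Emit:
jog_arm(
  rows=[
    [-0.06,-0.04,0,0,0,-2,0.085],
    [-0.11,-0.072,0,0,0,-4,0.085],
    [-0.16,-0.105,0,0,0,-6,0.085],
    [-0.21,-0.138,0,0,0,-8,0.085],
    [-0.26,-0.171,0,0,0,-10,0.085],
    [-0.31,-0.204,0,0,0,-12,0.085],
    [-0.36,-0.237,0,0,0,-14,0.085],
    [-0.41,-0.27,0,0,0,-16,0.085],
    [-0.46,-0.303,0.02,0,0,-18,0.085],
    [-0.493,-0.325,0.06,0,0,-18.3,0.085],
  ],
)

```text
time_s: 1.55
position: [0.5393, 0.0705, 0.1718]
tcp_rot: [-0.012, 1.0, 0.0, 0.002]
wrist_force: [0.0, 0.7, 0.6]
width: 0.0852
grip_force: 0.0
```

```bash
python3 -c "
from h import *
print(go([.537,.0725,.071],91.5),observe()['position'])"
```

```text
([0.0026, 0.0021, 0.1008], [-0.0, 0.22, -0.08]) [0.53927724 0.07046447 0.17176767]
```

Emit:
jog_arm(
  rows=[
    [0,0,0.02,0,0,0,0.085],
    [0,0,0.06,0,0,0,0.085],
    [0,0,0.09,0,0,0,0.085],
    [0,0,0.1,0,0,0,0.085],
    [0,0,0.1,0,0,0,0.085],
    [0,0,0.1,0,0,0,0.005],
    [0,0,0.1,0,0,0,0.005],
    [0,0,0.1,0,0,0,0.005],
    [0,0,0.1,0,0,0,0.005],
    [0,0,0.1,0,0,0,0.005],
  ],
  grip_force=30,
)

```text
time_s: 2.8
position: [0.5371, 0.0726, 0.0716]
tcp_rot: [-0.013, 1.0, 0.0, 0.0]
wrist_force: [-1.1, -0.3, 5.4]
width: 0.0114
grip_force: 34.5
```

Emit:
jog_arm(
  rows=[
    [0,-0.01,0,0,0,0,0.005],
    [0,-0.03,0,0,0,0,0.005],
    [0,-0.05,0,0,0,0,0.005],
    [0,-0.07,0,0,0,0,0.005],
    [0,-0.09,0,0,0,0,0.005],
    [0,-0.11,0,0,0,0,0.005],
    [0,-0.125,0,0,0,0,0.005],
    [0,-0.137,0,0,0,0,0.005],
    [0,-0.143,0,0,0,0,0.005],
    [0,-0.143,0,0,0,0,0.005],
  ],
)

```text
time_s: 4.05
position: [0.5412, -0.0712, 0.0716]
tcp_rot: [-0.013, 1.0, -0.0, 0.001]
wrist_force: [2.0, -0.8, 4.4]
width: 0.0115
grip_force: 34.7
```

Emit:
jog_arm(
  rows=[
    [0,-0.001,0,0,0,0,0.005],
    [0,-0.002,0,0,0,0,0.005],
    [0,-0.003,0,0,0,0,0.005],
    [0,-0.003,0,0,0,0,0.005],
  ],
)

```text
time_s: 4.55
position: [0.5412, -0.0716, 0.0716]
tcp_rot: [-0.013, 1.0, 0.001, 0.0]
wrist_force: [1.8, 19.3, 8.1]
width: 0.0116
grip_force: 35.0
```

Emit:
jog_arm(
  rows=[
    [0,0,0,0,0,0,0.085],
    [0,0,0,0,0,0,0.085],
    [0,0,0,0,0,0,0.085],
    [0,0,-0.02,0,0,0,0.085],
    [0,0,-0.06,0,0,0,0.085],
    [0,0,-0.11,0,0,0,0.085],
    [0,0,-0.15,0,0,0,0.085],
    [0,0,-0.15,0,0,0,0.085],
  ],
)

```text
time_s: 5.55
position: [0.5419, -0.0739, 0.2241]
tcp_rot: [-0.013, 1.0, -0.001, 0.003]
wrist_force: [-0.2, 0.9, -0.7]
width: 0.0848
grip_force: 0.0
```

```bash
python3 - <<'E'
from h import *
for n in('top','side'):
    c=shot(n,n+'1.png'); P=points(c); z=P[...,2]; v=(P[...,0]>.48)&(P[...,0]<.6)&(P[...,1]<.145)&(P[...,1]>.0)
    q=P[v&(z>.034)&(z<.048)&(mask(c,(10,50,40),(40,255,255)))]; print(n,'bush',len(q),box(q) if len(q)>3 else '',q.mean(0))
    o=mask(c,(5,100,60),(22,255,255))&(abs(P[...,1])<.2)&(z>.075)&(z<.11)&(P[...,0]<.6); print('fin',np.round(P[o].mean(0),4), box(P[o]))
print(go([.55,-.331,.221],78.8),go([.55,-.331,.121],78.8))
E
```

```text
top bush 109 (array([513.4,  80.1]), array([30.7, 28.2]), 87.9) [0.51297477 0.0793405  0.04005522]
fin [ 0.5406 -0.071   0.0984] (array([540.3, -70.9]), array([11.7,  4.7]), 61.8)
side bush 83 (array([511.3,  79.3]), array([31.7, 31.6]), 69.0) [0.51129803 0.07554181 0.03917232]
fin [ 0.5404 -0.0765  0.0891] (array([540.5, -72.9]), array([49.1, 18.6]), 1.1)
([-0.003, -0.2577, -0.0003], [-0.0, -0.03, 12.66]) ([-0.0031, -0.2577, 0.0997], [-0.0, -0.03, 12.66])
```

View pics/side1.png

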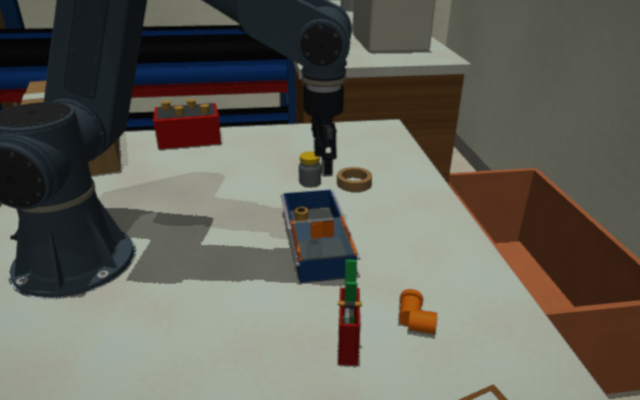

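The cover is now fully open, with the fin at (322,229), and the bush is clear at (301,214). Next I go above the tongs.

Emit:
jog_arm(
  rows=[
    [0,-0.03,0,0,0,2,0.085],
    [0,-0.08,0,0,0,4,0.085],
    [-0.001,-0.13,0,0,0,7,0.085],
    [-0.002,-0.18,0,0,0,10,0.085],
    [-0.003,-0.225,0,0,0,12,0.085],
    [-0.003,-0.25,0,0,0,12.7,0.085],
    [-0.003,-0.2575,0,0,0,12.7,0.085],
    [-0.003,-0.2575,0,0,0,12.7,0.085],
    [-0.003,-0.2575,0,0,0,12.7,0.085],
  ],
)

```text
time_s: 6.78
position: [0.5504, -0.3296, 0.221]
tcp_rot: [0.097, 0.995, 0.0, -0.0]
wrist_force: [-0.2, 0.3, -0.2]
width: 0.0852
grip_force: 0.0
```

```bash
python3 - <<'E'
from h import *
for n in('top','side'):
    c=shot(n); P=points(c); z=P[...,2]
    w=(P[...,1]<-.25)&(P[...,1]>-.42)&(abs(P[...,0]-.55)<.1)
    g=P[mask(c,(45,80,30),(85,255,255))&w&(z>.11)]
    if len(g)>9: print(n,box(g),g.mean(0))
print(go([.55,-.331,.121],78.8))
E
```

```text
top (array([ 571.7, -296.4]), array([46.7, 60.4]), 56.7) [ 0.55418279 -0.29972875  0.18859224]
side (array([ 550., -333.]), array([65.2, 18.3]), 80.1) [ 0.55002565 -0.33309226  0.14706179]
([0.0002, -0.0013, 0.1004], [0.0, -0.0, 0.03])
```

Emit:
jog_arm(
  rows=[
    [0,-0.002,0.02,0,0,0,0.085],
    [0,-0.002,0.06,0,0,0,0.085],
    [0,-0.002,0.09,0,0,0,0.085],
    [0,-0.002,0.1,0,0,0,0.085],
    [0,-0.002,0.1,0,0,0,0.085],
    [0,-0.002,0.1,0,0,0,0.07],
    [0,-0.002,0.1,0,0,0,0.06],
    [0,-0.002,0.1,0,0,0,0.052],
    [0,-0.002,0.1,0,0,0,0.052],
    [0,-0.002,0.1,0,0,0,0.052],
  ],
  grip_force=20,
)

```text
time_s: 8.12
position: [0.5508, -0.3333, 0.1231]
tcp_rot: [0.098, 0.995, -0.001, 0.001]
wrist_force: [0.3, 0.6, 7.1]
width: 0.0521
grip_force: 6.3
```

Emit:
jog_arm(
  rows=[
    [0,0,-0.005,0,0,0,0.052],
    [0,0,-0.015,0,0,0,0.052],
    [0,0,-0.03,0,0,0,0.052],
    [0,0,-0.045,0,0,0,0.052],
    [0,0,-0.06,0,0,0,0.052],
    [0,0,-0.08,0,0,0,0.052],
    [0,0,-0.1,0,0,0,0.052],
    [0,0,-0.115,0,0,0,0.052],
    [0,0,-0.12,0,0,0,0.052],
    [0,0,-0.12,0,0,0,0.052],
  ],
)

```text
time_s: 9.38
position: [0.5499, -0.3326, 0.2412]
tcp_rot: [0.098, 0.995, 0.0, -0.0]
wrist_force: [0.4, -0.4, -1.7]
width: 0.0519
grip_force: 5.1
```

```bash
python3 - <<'E'
from h import *
c=shot('side','side2.png'); P=points(c)
g=P[mask(c,(45,80,30),(85,255,255))&(abs(P[...,1]+.33)<.1)]
for lo,hi in((.05,.18),(.18,.35)):
    q=g[(g[:,2]>lo)&(g[:,2]<hi)]; print(len(q),box(q) if len(q)>3 else '',np.percentile(q[:,2],[2,98]) if len(q) else '')
cv2.imwrite('pics/s2.png',cv2.resize(c['color'][100:400,220:480],(520,600)))
E
```

```text
64 (array([ 551. , -322.7]), array([68. , 21.3]), 76.5) [0.13430887 0.17130261]
0
```

View pics/s2.png

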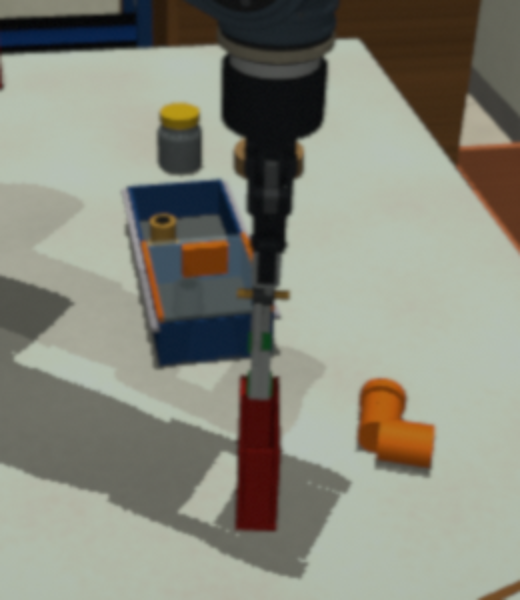

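The tongs hang straight below the fingers at (265,340), clear of the holder, and the bush at (163,225) is open. Next I carry them over it.

```bash
python3 -c "
from h import *
print(go([.512,.0795,.241],91.5))"
```

```text
([0.1173, 0.3968, -0.0001], [0.03, -0.05, -12.73])
```

Emit:
jog_arm(
  rows=[
    [0.005,0.017,0,0,0,-0.5,0.052],
    [0.018,0.06,0,0,0,-2,0.052],
    [0.032,0.11,0,0,0,-3.5,0.052],
    [0.047,0.16,0,0,0,-5,0.052],
    [0.062,0.21,0,0,0,-6.5,0.052],
    [0.077,0.26,0,0,0,-8,0.052],
    [0.092,0.31,0,0,0,-10,0.052],
    [0.105,0.355,0,0,0,-11.5,0.052],
    [0.114,0.385,0,0,0,-12.7,0.052],
    [0.1173,0.3968,0,0,0,-12.7,0.052],
  ],
)

```text
time_s: 10.68
position: [0.5111, 0.0814, 0.241]
tcp_rot: [-0.014, 1.0, 0.0, -0.0]
wrist_force: [0.7, -0.3, -0.9]
width: 0.0519
grip_force: 5.1
```

Emit:
jog_arm(
  rows=[
    [0,0,0,0,0,0,0.052],
    [0,0,0.02,0,0,0,0.052],
    [0,0,0.04,0,0,0,0.052],
    [0,0,0.045,0,0,0,0.052],
    [0,0,0.045,0,0,0,0.052],
  ],
)

```text
time_s: 11.3
position: [0.5123, 0.0788, 0.1965]
tcp_rot: [-0.012, 1.0, -0.0, -0.0]
wrist_force: [-0.3, 0.6, -1.1]
width: 0.0523
grip_force: 5.1
```

```bash
python3 - <<'E'
from h import *
for n in('side','top'):
    c=shot(n,n+'3.png'); P=points(c); z=P[...,2]; v=(abs(P[...,0]-.512)<.06)&(abs(P[...,1]-.08)<.07)
    g=P[mask(c,(45,80,30),(85,255,255))&v&(z<.17)]
    print(n,len(g),box(g) if len(g)>3 else '',np.percentile(g,[2,98],axis=0).round(4) if len(g) else '')
    b=P[v&(z>.034)&(z<.048)&(mask(c,(10,50,40),(40,255,255)))]; print('bush',len(b),box(b) if len(b)>3 else '')
    if n=='side': cv2.imwrite('pics/s3.png',cv2.resize(c['color'][100:300,220:400],None,fx=3,fy=3,interpolation=2))
s=observe();print(s['position'],s['wrist_force'])
E
```

```text
side 23 (array([504.1,  83.4]), array([58.6, 16.8]), 71.5) [[0.5028 0.0532 0.0901]
 [0.5156 0.1119 0.1101]]
bush 66 (array([510.4,  76.8]), array([31.3, 30.6]), 62.3)
top 3  [[0.5048 0.0565 0.1035]
 [0.5075 0.059  0.1075]]
bush 38 (array([504.8,  75.5]), array([11.1, 27.6]), 32.5)
[0.5125912  0.07906468 0.19700008] [-0.1465107  -0.13353211 -0.73082695]
```

View pics/s3.png

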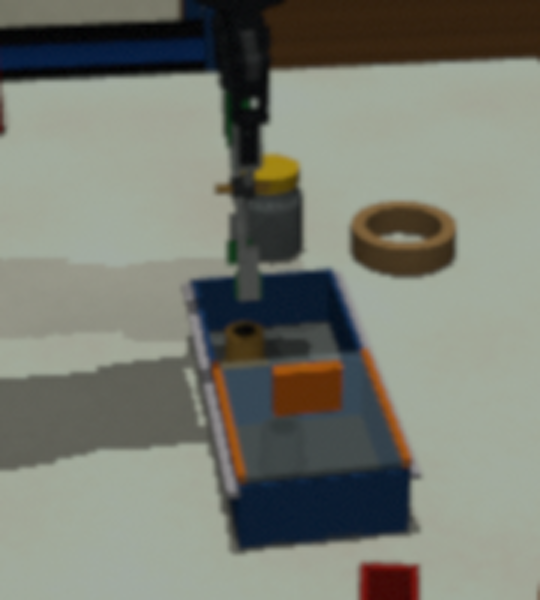

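The near jaw is at crop (248,280), roughly in line with the bush at (243,340). I'll measure the jaws' alignment with all the pixels at tip height.

```bash
python3 - <<'E'
from h import *
for n in('side','top'):
    c=shot(n); P=points(c); z=P[...,2]; v=(abs(P[...,0]-.512)<.05)&(abs(P[...,1]-.08)<.065)
    for lo,hi in((.084,.096),(.096,.11),(.11,.13),(.15,.17)):
        q=P[v&(z>lo)&(z<hi)]
        for s in (q[q[:,1]<.079],q[q[:,1]>.079]):
            if len(s)>5: print(n,lo,len(s),'x',np.percentile(s[:,0],[3,50,97]).round(4),'y',np.percentile(s[:,1],[3,50,97]).round(4),'zmin',s[:,2].min().round(4))
    b=P[v&(z>.034)&(z<.048)&(mask(c,(8,40,30),(40,255,255)))]; print('bush',len(b),np.percentile(b,[1,99],axis=0).round(4).tolist())
E
```

```text
side 0.084 34 x [0.5029 0.5123 0.522 ] y [0.0488 0.0533 0.0575] zmin 0.0843
side 0.084 13 x [0.5008 0.5037 0.5086] y [0.1029 0.1093 0.1124] zmin 0.0878
side 0.096 50 x [0.5031 0.511  0.5219] y [0.0491 0.0533 0.0572] zmin 0.0963
side 0.096 27 x [0.5013 0.5063 0.5206] y [0.1031 0.106  0.1124] zmin 0.096
side 0.11 55 x [0.5055 0.5123 0.5196] y [0.0495 0.053  0.0577] zmin 0.1107
side 0.11 23 x [0.5039 0.5064 0.5196] y [0.1036 0.1072 0.1107] zmin 0.1101
side 0.15 60 x [0.4942 0.5083 0.5279] y [0.0608 0.0716 0.0783] zmin 0.1503
side 0.15 8 x [0.4922 0.5213 0.5318] y [0.0794 0.0821 0.0918] zmin 0.1528
bush 74 [[0.497, 0.0616, 0.0346], [0.5264, 0.0954, 0.0433]]
bush 39 [[0.4991, 0.0651, 0.036], [0.5141, 0.0891, 0.0443]]
```

Emit:
jog_arm(
  rows=[
    [0,0,0.01,0,0,0,0.052],
    [0,0,0.02,0,0,0,0.052],
    [0,0,0.03,0,0,0,0.052],
    [0,0,0.04,0,0,0,0.052],
    [0,0,0.05,0,0,0,0.052],
    [0,0,0.055,0,0,0,0.052],
    [0,0,0.06,0,0,0,0.052],
    [0,0,0.06,0,0,0,0.052],
  ],
)

```text
time_s: 12.5
position: [0.5121, 0.0794, 0.1361]
tcp_rot: [-0.013, 1.0, -0.0, -0.0]
wrist_force: [-0.5, -0.3, -1.1]
width: 0.0521
grip_force: 5.1
```

```bash
python3 - <<'E'
from h import *
c=shot('side','side4.png'); cv2.imwrite('pics/s4.png',cv2.resize(c['color'][170:280,260:370],None,fx=5,fy=5,interpolation=2))
t=shot('top'); s=observe();print(s['position'],s['wrist_force'])
E
```

```text
[0.51231416 0.07939919 0.13648389] [ 0.87273922  0.15268039 -1.76786832]
```

View pics/s4.png

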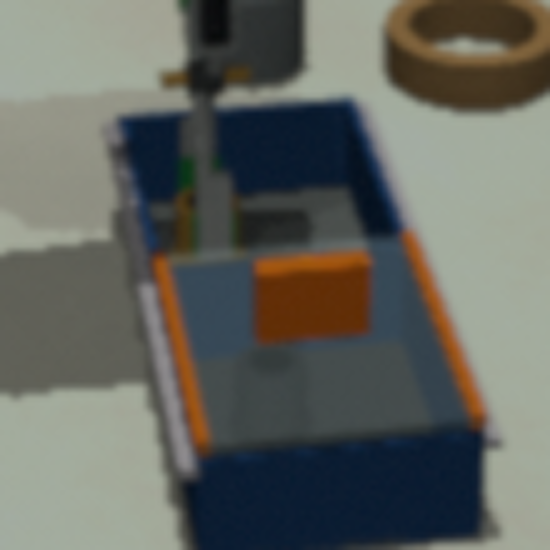

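Emit:
jog_arm(
  rows=[
    [0,0,0.004,0,0,0,0.052],
    [0,0,0.007,0,0,0,0.052],
    [0,0,0.007,0,0,0,0.048],
    [0,0,0.007,0,0,0,0.044],
    [0,0,0.007,0,0,0,0.04],
    [0,0,0.007,0,0,0,0.035],
    [0,0,0.007,0,0,0,0.03],
    [0,0,0.007,0,0,0,0.03],
    [0,0,0.007,0,0,0,0.03],
    [0,0,0.007,0,0,0,0.03],
  ],
  grip_force=45,
)

```text
time_s: 13.85
position: [0.5124, 0.0795, 0.1296]
tcp_rot: [-0.013, 1.0, 0.0, 0.0]
wrist_force: [0.4, 2.7, 5.3]
width: 0.036
grip_force: 46.1
```

Emit:
jog_arm(
  rows=[
    [0,0,-0.003,0,0,0,0.03],
    [0,0,-0.01,0,0,0,0.03],
    [0,0,-0.02,0,0,0,0.03],
    [0,0,-0.035,0,0,0,0.03],
    [0,0,-0.05,0,0,0,0.03],
    [0,0,-0.07,0,0,0,0.03],
    [0,0,-0.09,0,0,0,0.03],
    [0,0,-0.11,0,0,0,0.03],
    [0,0,-0.13,0,0,0,0.03],
    [0,0,-0.14,0,0,0,0.03],
  ],
)

```text
time_s: 15.1
position: [0.5124, 0.0794, 0.271]
tcp_rot: [-0.013, 1.0, 0.0, 0.001]
wrist_force: [0.6, 0.5, -2.4]
width: 0.0361
grip_force: 45.1
```

Emit:
jog_arm(
  rows=[
    [0,0,0,0,0,0,0.03],
    [0,0,0,0,0,0,0.03],
    [0,0,0,0,0,0,0.03],
    [0,0,0,0,0,0,0.03],
    [0,0,0,0,0,0,0.03],
    [0,0,0,0,0,0,0.03],
  ],
)

```text
time_s: 15.85
position: [0.5122, 0.0794, 0.2692]
tcp_rot: [-0.013, 1.0, -0.0, -0.0]
wrist_force: [-0.3, 0.2, -2.7]
width: 0.0358
grip_force: 45.1
```

```bash
python3 - <<'E'
from h import *
c=shot('side'); cv2.imwrite('pics/s5.png',cv2.resize(c['color'][80:280,240:400],None,fx=3,fy=3,interpolation=2))
P=points(c);z=P[...,2];v=(abs(P[...,0]-.512)<.05)&(abs(P[...,1]-.08)<.065)
b=P[v&(z>.08)&(mask(c,(10,60,40),(32,255,255)))];print(len(b),np.percentile(b,[2,98],axis=0).round(3).tolist())
o=mask(c,(5,100,60),(22,255,255))&(abs(P[...,1])<.2)&(z>.075)&(z<.11)&(P[...,0]<.6); print('fin',P[o].mean(0).round(4))
s=observe();print(s['position'],s['wrist_force'],s['qd'].round(3))
E
```

```text
151 [[0.494, 0.055, 0.144], [0.529, 0.099, 0.294]]
fin [ 0.5405 -0.0765  0.0898]
[0.51218172 0.07938518 0.26925428] [ 0.19613831 -0.0552375  -1.7177223 ] [-0.001 -0.002  0.     0.002  0.001 -0.003]
```

View pics/s5.png

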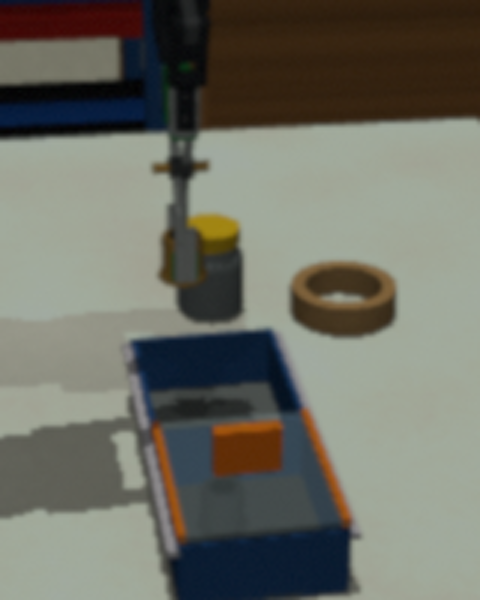

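The tongs hold the bush at crop (183,255), well above the empty compartment. The cover is still open with its fin at (247,447), and the bush's underside is about 0.144 m up, 9 cm above the rim.

```bash
python3 -c "
from rig import sign_off
print(sign_off())"
```

```text
the job is handed in; nothing more can be done
None
```

The job is handed in: the cover is fully open, and the tongs hold the bush still about 9 cm above the rim of the case; nothing else was touched.

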